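# Gather casting ingots in the spout corner over the balance

## Task

I want to weigh out casting alloy: swing the dust cover of the balance fully open, then pick up the ingot tray by its grip lug and, keeping every ingot in it, tip it towards its pouring spout until all five ingots have slid together in the spout corner. Finish holding the tray like that, tilted and still, with the spout close above the middle of the balance pan, so that I can nudge the ingots over the sill one by one; the tray must not touch the balance, and leave the dropper bottle, the plaster model and the tweezers alone. Do not put the tray down or let go: the job ends while the robot holds it.

Things in the scene. Friction and masses are not known exactly. Their poses are not given: they have to be found in the camera images.
- tray: loose white plastic ingot tray, 0.14 kg, square with 150 mm sides; origin under the centre of its floor, +x along its diagonal to the pouring spout, z up. Floor 3 mm thick, walls 25 mm high and 3 mm thick; corners at y = +-106 mm. The -x corner is cut off by an upright grip lug, the +x corner by the spout
- lug (a point): middle of the flat upright grip lug, at tray x = -83, y = 0, z = 48 mm; axes as the tray's. The lug is 10 mm thick along x, 42 mm wide along y, its top at z = 62 mm, free on both faces above the 25 mm walls; grip it across its thickness
- lip (a point): outer tip of the spout's pouring lip, at tray x = 98, y = 0, z = 3 mm, the tray's lowest point when tipped; axes as the tray's
- corner (a point): spout corner of the inner floor, at the foot of the sill, at tray x = 82, y = 0, z = 3 mm; axes as the tray's. The sill closes the spout: 42 mm wide, 7 mm above the floor, 3 mm thick; ingots stay behind it when the tray is tipped gently by up to about 40 degrees. The lip lies beyond it
- ingot_1_center (a point): centre of a loose grey metal cylindrical casting ingot in the tray, 10 mm in diameter, 16 mm long (along its x), 12 g. It slides on the tray's smooth floor at a slope of 7 to 10 degrees, or 11 to 16 degrees (slope along the diagonal) when it rubs on a side wall; it rolls sooner. About 30 degrees gathers all five
- ingot_2_center (a point): the same, second ingot
- ingot_3_center (a point): the same, third ingot
- ingot_4_center (a point): the same, fourth ingot
- ingot_5_center (a point): the same, fifth ingot
- balance: grey compact bench balance, standing fast, 178 x 128 mm, body top at z = 32 mm; origin on the bench under the centre of its pan, its display and buttons at -x (x from -107 mm), its hinge at +x (to 71 mm). The tray best comes in over its left side (+y), clear of the open cover at the rear. A desk lamp's low shade hangs over the far left of the bench (y above 0.4 m): keep the arm clear of it
- pan (a point): centre of the top of the balance's round steel pan, 92 mm in diameter, 38 mm above the bench; axes as the balance's
- dust_cover (a joint): angle of the flat dust cover over the pan (black frame 110 x 110 mm, 4 mm thick, pale clear window, 70 g): 0 shut (level, 52 mm above the bench), 1.9 rad fully open. Hinged at the balance's rear (+x), its front edge swings up and back. Near upright (1.4 to 1.75) it stays where it is left; beyond, it leans back and rests open; before, it falls shut
- cover_hinge (a point): middle of the cover's hinge axis, at balance x = 62, z = 52 mm; the axis runs along the balance's y. This point turns with the cover
- tab (a point): middle of the black finger tab that juts out of the cover's front edge, 131 mm from the hinge axis: 14 mm wide along the balance's y, 8 mm thick, free for 32 mm in front of the frame, 16 mm clear of the balance's body below when shut; turns with the cover
- dropper_bottle: bystander: white dropper bottle with a blue nozzle, 36 mm in diameter, 100 mm tall, origin under its centre
- model_green: bystander: green plaster jaw model, 64 x 63 x 26 mm, origin under its centre
- tweezers: bystander: steel tweezers lying on the bench, 128 x 14 x 9 mm, along their x axis, origin under their centre

How it is judged:
By the outcome, as a careful person would: the job done as asked, in the order asked, and still so for the second after the job is handed in, while the arm keeps its last pose, push and grip.
It also fails if it takes over 69 s, if anything falls off the work surface, if the arm or the gripper's body presses on something with over 40 N, if the wrist force passes 120 N, or if a joint passes its speed limit or range.

## Robot

A 6-joint arm with a two-finger parallel gripper is mounted at the origin on a cart in front of the work surface, level with it; the furniture and walls round the work are solid. World frame = base frame: x ahead of the robot, y to its left, z up, the work surface at z = 0. Lengths are in m, angles in degrees, forces in N, time in s.
With the tool pointing down it reaches from about 0.35 to 0.875 m from the base axis. Payload 4.2 kg.
Tool frame: the origin (TCP) lies between the finger pads; the fingertips stand 8 mm ahead of it and the grasp point (between the pads) lies 11 mm behind it; z points along the fingers, y is the line along which they close (so a half turn about z gives the same grasp; the last joint's range is limited). The gripper opens to 87 mm and grips with 3 to 60 N. Pads are 19 mm wide; open, the fingers measure 117 mm over their backs; the gripper's body (75 mm by 190 mm) begins 51 mm behind the grasp point.
Start: joints at [-60.928, 22.042, 0.453, 0, -68.411, -14.817], TCP at [0.154, -0.606, 0.231] pointing down, gripper open.
Joint ranges: [-179.83, 179.83], [-69.29, 118.12], [-61.27, 80.66], [-181.25, 117.63], [-171.15, -9.14], [-177.46, 177.46]. Speed limits (degrees/s): [159.86, 159.86, 180, 180, 180, 180].

## Interface

Orientations are given as a 3x3 rotation matrix whose columns are the frame's x, y, z axes.
In Python, from station import sense, capture, camera_model, finish_job, find_in gives the robot as it stands. The module is installed in compiled form; this text tells all that it offers.
- The arm moves only by the tool arm_command, never from a script. Its argument "motion" is a list of rows, each a list of 7 numbers: the finger opening in mm, from 0 to 87, then the shift along the tool's x, y, z in mm, then the turn, a rotation vector about the tool's x, y, z in rad. In form: [[jaw, dx, dy, dz, rx, ry, rz], ...]. A call has 1 to 8 rows; each row shifts and turns the commanded pose from where the row before left it, along the tool's axes as they then stand; what a row does not reach is not made up. A row lasts 1/10 s, in which the tool goes at most 50 mm and 8.59 degrees, less where a joint would pass 70% of its speed; a pose out of reach is approached as far as the arm can. A call with a gripper value outside its range is refused whole. The fingers move at their own pace and stop on an object; the grip force is fixed at half the most. Time passes only in rows, so rows that do not move let the fingers close. It gives the time, the measured TCP pose, the force, the opening and the grip force at its end, in the units of the state.
- sense(): the state, without advancing time (a new reading comes with each control period).
- capture(name): name is "side" or "top"; returns the picture (400x640x3 uint8, red, green, blue); there is no depth.
- camera_model(name): a dict with "fx", "fy", "cx", "cy" (pixels), "k1" (the pictures are not rectified: a ray, as slopes to the right and down, at radius r is drawn at 1 + k1 r^2 times it, then the intrinsics apply), "R" (3x3) and "t" (3): a world point X has camera coordinates R X + t. Camera axes: x right, y down, z forward; pixel columns grow to the right and rows downward; lengths in m; the calibration is good to about 2 mm. A picture is of the moment at which its call begins. camera_model takes no time and is no camera call.
- finish_job(): hands the job in; it is judged then, once.
Trained networks look in the newest picture that a camera, given by its name, has taken for a name from the list of things; names that differ only in an ending like _2 or _b are one class to them, and where a whole thing is asked for, a point or a joint stands for the part that bears it (a point fixed in the world has none). Each returns a list of dicts, best first, with "p" (0 to 1); they miss things now and then, are a little off and sometimes report something else, mostly with a low value. They report only what shows in the picture. A call takes as long as a camera call.
- find_in(target, camera): "location" ([row, column] in pixels, amid what is visible of it).
The state is a dict: "time_s": time; "joints": joint angles; "joint_velocities": joint speeds; "effort": joint torques, N m; "tcp_pos": TCP position; "ee_rot": TCP orientation; "wrist_force": force on the tool from outside, world axes, zero at the start; "moment": the same for the moment, N m; "gripper_width": opening from 0.0 (shut) to 1.0 (fully open); "gripper_force": force on a finger pad.
Only numpy, scipy, OpenCV 4.12 (cv2) and the standard library are available. Lean on these libraries where they do the work, as an engineer would, in place of code of your own. Each camera call takes 0.05 s, during which the arm holds its last target. There are 200 camera calls.

## Working session

There is one attempt and no reset: what is moved stays moved. The work goes in short steps, Python scripts to look and compute and a tool call to move; the robot and the scene stay as the last step left them, time stands still between calls to the robot, and variables do not carry over. Pictures are saved under pics/ and viewed, at most 11 in all, crops included, and the job is handed in when it is done.

Besides the shell and the picture viewer there is one more tool, called as a command line: name --pt "numbers of a row" for each row, then --argument value for the rest. arm_command: Moves the arm, as the interface text tells. Its arguments: {"type":"object","properties":{"motion":{"type":"array"}},"required":["motion"]}

```bash
mkdir -p pics; cat > h.py <<'E'
import numpy as np, cv2
from station import *
def ray(cam,rc):
    m=camera_model(cam); R=np.array(m["R"]);t=np.array(m["t"])
    d=np.array([(rc[1]-m["cx"])/m["fx"],(rc[0]-m["cy"])/m["fy"]]);u=d.copy()
    for _ in range(20): u=d/(1+m["k1"]*(u@u))
    return -R.T@t, R.T@np.array([u[0],u[1],1])
def atz(cam,rc,z):
    o,d=ray(cam,rc); return o+d*(z-o[2])/d[2]
def proj(cam,X):
    m=camera_model(cam); c=np.array(m["R"])@np.array(X)+np.array(m["t"]);u=c[:2]/c[2]
    u=u*(1+m["k1"]*(u@u)); return [u[1]*m["fy"]+m["cy"],u[0]*m["fx"]+m["cx"]]
def tri(rc1,rc2):
    o1,d1=ray("top",rc1);o2,d2=ray("side",rc2)
    s=np.linalg.lstsq(np.c_[d1,-d2],o2-o1,rcond=None)[0]
    a,b=o1+d1*s[0],o2+d2*s[1]; return (a+b)/2,np.linalg.norm(a-b)
def snap(cam,name):
    im=capture(cam); cv2.imwrite(f"pics/{name}.png",im[:,:,::-1]); return im
E
python3 - <<'E'
from h import *
np.set_printoptions(precision=3,suppress=True)
for c in("top","side"):
    snap(c,c+"0"); print(c,"cam at",ray(c,[200,320]))
    for n in "tray lug lip corner ingot_1_center balance pan dust_cover cover_hinge tab dropper_bottle model_green tweezers".split():
        print(n,[(round(d["p"],2),np.round(d["location"]).tolist()) for d in find_in(n,c)[:6]])
print(sense())
E
```

```text
top cam at (array([ 0.405, -0.048,  0.991]), array([ 0.133, -0.017, -0.991]))
tray [(0.94, [214.0, 217.0])]
lug [(0.91, [219.0, 215.0])]
lip [(0.89, [216.0, 215.0])]
corner [(0.79, [219.0, 216.0])]
ingot_1_center []
balance [(0.92, [215.0, 369.0])]
pan [(0.63, [215.0, 370.0])]
dust_cover [(0.84, [206.0, 376.0])]
cover_hinge [(0.72, [205.0, 374.0])]
tab [(0.64, [204.0, 376.0])]
dropper_bottle [(0.79, [137.0, 293.0])]
model_green [(0.68, [156.0, 333.0])]
tweezers [(0.74, [248.0, 452.0])]
side cam at (array([0.414, 0.649, 0.739]), array([ 0.139, -0.7  , -0.7  ]))
tray [(0.96, [292.0, 324.0])]
lug [(0.92, [288.0, 330.0])]
lip [(0.93, [291.0, 327.0]), (0.54, [162.0, 343.0])]
corner [(0.97, [290.0, 331.0])]
ingot_1_center []
balance [(0.57, [173.0, 349.0])]
pan [(0.68, [170.0, 350.0])]
dust_cover [(0.67, [162.0, 346.0])]
cover_hinge [(0.69, [162.0, 343.0])]
tab []
dropper_bottle [(0.75, [209.0, 261.0])]
model_green [(0.93, [189.0, 286.0])]
tweezers [(0.61, [136.0, 374.0])]
{'time_s': 1.4, 'joints': array([-60.928,  22.041,   0.453,  -0.003, -68.412, -14.815]), 'joint_velocities': array([-0.004,  0.05 ,  0.077, -0.041,  0.061,  0.006]), 'effort': array([  0.   , -39.047,  18.762,   4.224,   0.015,  -0.   ]), 'tcp_pos': array([ 0.154, -0.606,  0.231]), 'ee_rot': array([[-0.969, -0.246,  0.   ],
       [-0.246,  0.969,  0.   ],
       [-0.   ,  0.   , -1.   ]]), 'wrist_force': array([-0.49 ,  1.617,  0.206]), 'moment': array([ 0.014, -0.05 , -0.026]), 'gripper_force': 0.0, 'gripper_width': 1.0001854898058977}
```

```bash
python3 - <<'E'
import cv2
a=cv2.imread("pics/top0.png")[100:300,120:520]; b=cv2.imread("pics/side0.png")[100:380,200:480]
cv2.imwrite("pics/t1.png",cv2.resize(a,None,fx=2,fy=2,interpolation=3)); cv2.imwrite("pics/s1.png",cv2.resize(b,None,fx=2.1,fy=2.1,interpolation=3))
E
```

```text
(no output)
```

View pics/t1.png

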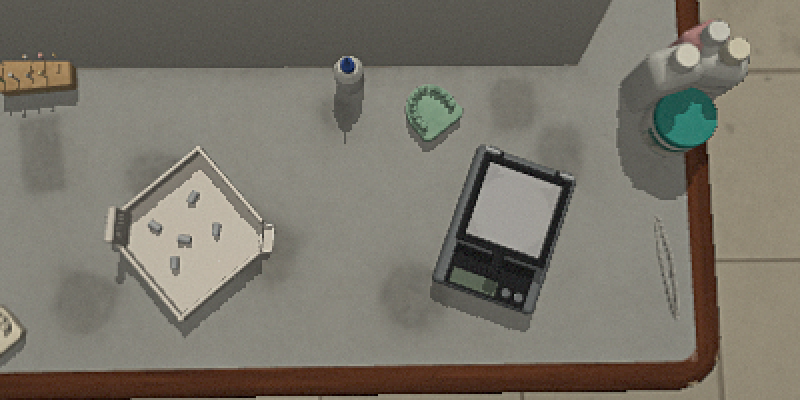

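View pics/s1.png

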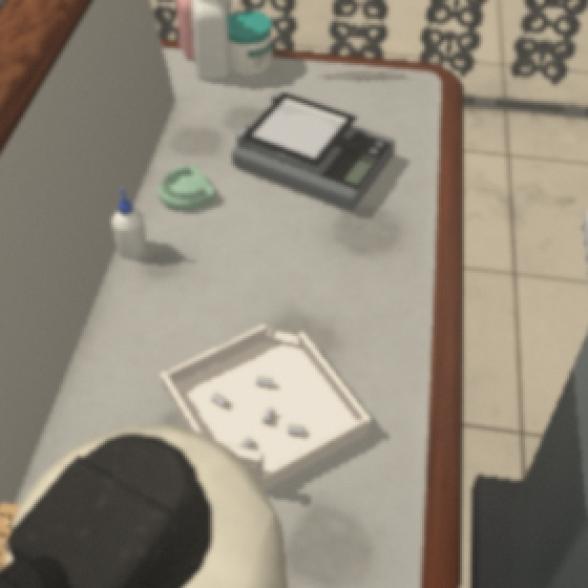

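The top view shows the tray at the left, with its lug at crop (115,225), spout at (267,240) and side corners at (198,150) and (182,318). The balance is at the right with its hinge at the rear, its display towards the robot and the cover shut. The side view agrees, and all five ingots are free on the tray floor.

```bash
cat >> h.py <<'E'
from scipy.optimize import least_squares
def fit(obs,x0):
    # obs: list of (cam,[row,col],local xyz)
    def w(p,l):
        c,s=np.cos(p[2]),np.sin(p[2]); return [p[0]+c*l[0]-s*l[1],p[1]+s*l[0]+c*l[1],l[2]]
    f=lambda p:np.concatenate([np.array(proj(c,w(p,l)))-rc for c,rc,l in obs])
    r=least_squares(f,x0,loss="soft_l1",x_scale=[.01,.01,.1]); return r.x,r.fun.reshape(-1,2),lambda l:np.array(w(r.x,l))
T=lambda x,y:("top",[100+y/2,120+x/2]); S=lambda x,y:("side",[100+y/2.1,200+x/2.1])
E
python3 - <<'E'
from h import *
np.set_printoptions(precision=3,suppress=True)
p,r,w=fit([(*T(198,150),[0,.106,.025]),(*T(182,318),[0,-.106,.025]),(*S(168,376),[0,.106,.025]),(*S(370,420),[0,-.106,.025])],[.4,.3,-1.57])
print("tray",p,np.degrees(p[2]),"lug",w([-.083,0,.048]),"lip",w([.098,0,.003])); print(r)
for l in([-.083,0,.062],[.098,0,.003]): q=proj("top",w(l)); print((q[1]-120)*2,(q[0]-100)*2)
b=[(*T(433,287),[-.107,.064,.032]),(*T(530,308),[-.107,-.064,.032]),(*T(576,180),[.071,-.064,.032]),(*T(481,147),[.071,.064,.032]),
(*S(355,205),[-.107,.064,.032]),(*S(394,146),[-.107,-.064,.032]),(*S(235,152),[.071,.064,.032])]
p,r,w=fit(b,[.4,-.2,-.2])
print("bal",p,np.degrees(p[2]),"pan",w([0,0,.038]),"hinge",w([.062,0,.052]),"tab",w([-.069,0,.052])); print(r)
q=proj("top",w([-.069,0,.052])); print((q[1]-120)*2,(q[0]-100)*2)
for n,l in(("bot",T(347,80)),("model",T(433,112)),("tw1",T(657,218)),("tw2",T(675,318))): print(n,atz(*l,.02))
E
```

```text
tray [ 0.496  0.189 -1.647] -94.34046538895097 lug [0.502 0.272 0.048] lip [0.488 0.092 0.003]
[[-1.101 -0.143]
 [ 2.47  -0.787]
 [-0.685 -2.213]
 [-0.472  1.19 ]]
109.26391177390292 226.66140072059932
273.2810653806815 240.6028982420658
bal [ 0.511 -0.196 -0.358] -20.48689033217412 pan [ 0.511 -0.196  0.038] hinge [ 0.569 -0.217  0.052] tab [ 0.446 -0.172  0.052]
[[-2.148 -1.969]
 [ 5.601  0.224]
 [ 0.107  0.232]
 [-0.905 -1.836]
 [-2.921  0.893]
 [-3.006  2.773]
 [-0.406 -1.841]]
492.0519986252044 270.0438290858217
bot [ 0.687 -0.001  0.02 ]
model [ 0.645 -0.108  0.02 ]
tw1 [ 0.509 -0.38   0.02 ]
tw2 [ 0.387 -0.395  0.02 ]
```

```bash
python3 - <<'E'
import cv2,numpy as np
a=cv2.imread("pics/top0.png")[165:265,325:415]; b=cv2.imread("pics/side0.png")[138:206,305:395]
a=cv2.resize(a,None,fx=4,fy=4,interpolation=2); b=cv2.resize(b,None,fx=4,fy=4,interpolation=2)
b=cv2.copyMakeBorder(b,0,a.shape[0]-b.shape[0],0,0,0)
cv2.imwrite("pics/z.png",cv2.convertScaleAbs(np.hstack([a,b]),alpha=1.5))
E
```

```text
(no output)
```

View pics/z.png

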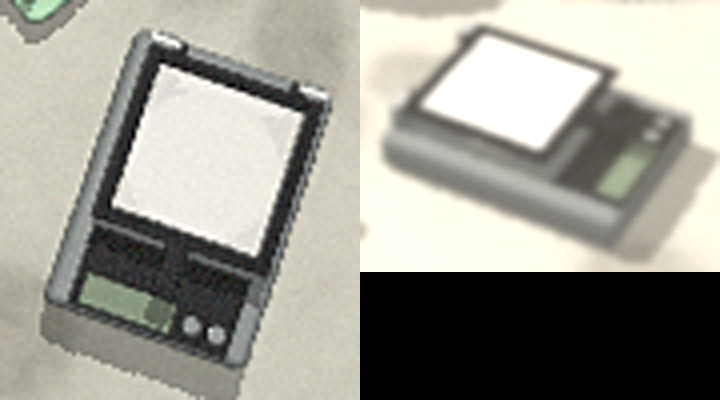

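```bash
python3 - <<'E'
from h import *
np.set_printoptions(precision=3,suppress=True)
T=lambda x,y:("top",[165+y/4,325+x/4]); S=lambda x,y:("side",[138+y/4,305+(x-360)/4])
b=[(*T(45,300),[-.107,.064,.032]),(*T(243,365),[-.107,-.064,.032]),(*T(330,97),[.071,-.064,.032]),(*T(140,32),[.071,.064,.032]),
(*T(95,222),[-.053,.055,.054]),(*T(265,272),[-.053,-.055,.054]),(*S(548,163),[-.053,.055,.054]),(*S(617,72),[-.053,-.055,.054]),
(*S(690,110),[-.107,-.064,.032]),(*S(385,135),[.071,.064,.032])]
p,r,w=fit(b,[.5,-.2,-.35])
print("bal",p,np.degrees(p[2]),"pan",w([0,0,.038]),"hinge",w([.062,0,.052]),"tab",w([-.069,0,.052])); print(r)
q=proj("top",w([-.069,0,.056])); print((q[1]-325)*4,(q[0]-165)*4)
E
```

```text
bal [ 0.515 -0.197 -0.343] -19.633484989745433 pan [ 0.515 -0.197  0.038] hinge [ 0.573 -0.218  0.052] tab [ 0.45  -0.174  0.052]
[[ 0.3   -0.561]
 [ 1.523  0.863]
 [-1.237  1.041]
 [-1.758 -1.239]
 [-1.078 -1.646]
 [ 1.591  0.32 ]
 [-0.33  -0.076]
 [-0.958  0.807]
 [ 0.052  1.396]
 [ 0.017 -2.39 ]]
169.26956329171298 273.62294414988423
```

```bash
cat >> h.py <<'E'
from scipy.spatial.transform import Rotation as Ro
def plan(jaw,pts,R1=None,P=None,R=None):
    """pts: list of TCP points, one row each; rotation spread evenly to R1"""
    s=sense(); P=np.array(s["tcp_pos"]) if P is None else P; R=np.array(s["ee_rot"]) if R is None else R
    n=len(pts); rv=np.zeros(3) if R1 is None else Ro.from_matrix(R.T@R1).as_rotvec()/n
    rv=np.round(rv,3); rows=[]
    for p in pts:
        d=np.round(R.T@(np.array(p)-P)*1000,1); P=P+R@d/1000; R=R@Ro.from_rotvec(rv).as_matrix()
        rows.append([jaw,*map(float,d),*map(float,rv)])
    print(rows); print("max step",max(np.linalg.norm(r[1:4]) for r in rows),"turn",np.linalg.norm(rv),"end",P); return P,R
def down(yawy):
    y=np.array([np.cos(yawy),np.sin(yawy),0]);z=np.array([0,0,-1]);return np.c_[np.cross(y,z),y,z]
def line(a,b,n): return [np.array(a)+(np.array(b)-a)*i/n for i in range(1,n+1)]
E
python3 - <<'E'
from h import *
p=sense()["tcp_pos"]; g=np.array([.445,-.172,.12]); R=down(np.radians(70.4))
a=line(p,g,16)
P,Q=plan(50,a[:8],R); P,Q=plan(50,a[8:],None,P,Q)
E
```

```text
[[50, -24.3, 21.8, 6.9, 0.0, 0.0, 0.074], [50, -22.6, 23.5, 6.9, 0.0, 0.0, 0.074], [50, -20.9, 25.2, 6.9, 0.0, 0.0, 0.074], [50, -18.9, 26.6, 6.9, 0.0, 0.0, 0.074], [50, -16.9, 27.9, 7.0, 0.0, 0.0, 0.074], [50, -14.8, 29.1, 6.9, 0.0, 0.0, 0.074], [50, -12.5, 30.1, 6.9, 0.0, 0.0, 0.074], [50, -10.4, 31.0, 6.9, 0.0, 0.0, 0.074]]
max step 33.45833229555831 turn 0.074 end [ 0.29949411 -0.38886617  0.1752585 ]
[[50, -8.0, 31.6, 6.9, 0.0, 0.0, 0.0], [50, -8.0, 31.7, 6.9, 0.0, 0.0, 0.0], [50, -8.0, 31.6, 6.9, 0.0, 0.0, 0.0], [50, -8.0, 31.7, 6.9, 0.0, 0.0, 0.0], [50, -8.0, 31.6, 6.9, 0.0, 0.0, 0.0], [50, -8.0, 31.7, 6.9, 0.0, 0.0, 0.0], [50, -8.0, 31.6, 7.0, 0.0, 0.0, 0.0], [50, -8.0, 31.7, 6.9, 0.0, 0.0, 0.0]]
max step 33.414068893207244 turn 0.0 end [ 0.44496273 -0.17196446  0.11996964]
```

arm_command --pt "50 -24 22 7 0 0 0.074" --pt "50 -23 23.5 7 0 0 0.074" --pt "50 -21 25 7 0 0 0.074" --pt "50 -19 26.5 7 0 0 0.074" --pt "50 -17 28 7 0 0 0.074" --pt "50 -15 29 7 0 0 0.074" --pt "50 -12.5 30 7 0 0 0.074" --pt "50 -10.5 31 7 0 0 0.074"

```text
time_s: 2.2
tcp_pos: [0.3008, -0.3881, 0.1746]
ee_rot: [[-0.941, 0.339, 0.001], [0.339, 0.941, -0.0], [-0.001, -0.0, -1.0]]
wrist_force: [0.5, -0.7, 0.6]
gripper_width: 0.581
gripper_force: 0.0
```

arm_command --pt "50 -8 31.6 7 0 0 0" --pt "50 -8 31.6 7 0 0 0" --pt "50 -8 31.6 7 0 0 0" --pt "50 -8 31.6 7 0 0 0" --pt "50 -8 31.6 7 0 0 0" --pt "50 -8 31.6 7 0 0 0" --pt "50 -8 31.6 7 0 0 0" --pt "50 -8 31.6 7 0 0 0"

```text
time_s: 3.0
tcp_pos: [0.4463, -0.1714, 0.1186]
ee_rot: [[-0.942, 0.336, 0.001], [0.336, 0.942, -0.0], [-0.001, 0.0, -1.0]]
wrist_force: [1.0, -0.2, -0.1]
gripper_width: 0.575
gripper_force: 0.0
```

```bash
python3 - <<'E'
from h import *
s=sense(); print(s["tcp_pos"],s["ee_rot"],s["joints"])
snap("side","s2");snap("top","t2")
for c in("top","side"):print(c,proj(c,[.445,-.172,.052]),proj(c,s["tcp_pos"]),find_in("tab",c))
a=cv2.imread("pics/t2.png")[150:270,310:420]; b=cv2.imread("pics/s2.png")[100:220,295:405]
cv2.imwrite("pics/z2.png",cv2.resize(np.hstack([a,b]),None,fx=3.6,fy=3.6,interpolation=2))
E
```

```text
[ 0.44631327 -0.1714074   0.11859231] [[-9.41769373e-01  3.36258496e-01  8.19831717e-04]
 [ 3.36258499e-01  9.41769719e-01 -1.38574132e-04]
 [-8.18689415e-04  1.45170509e-04 -9.99999654e-01]] [-1.47844984e+00  1.47553146e+01 -2.86487917e+01  9.26377237e-03
 -4.65487319e+01 -1.08177007e+02]
top [np.float64(235.46206600957134), np.float64(366.2268127458665)] [np.float64(233.49375066369316), np.float64(369.91676556969713)] [{'location': [185.0, 373.0], 'p': 0.61}]
side [np.float64(169.52966795003198), np.float64(368.40394697502785)] [np.float64(149.31216124499073), np.float64(369.6237683005935)] [{'location': [160.8, 342.6], 'p': 0.94}]
```

View pics/z2.png

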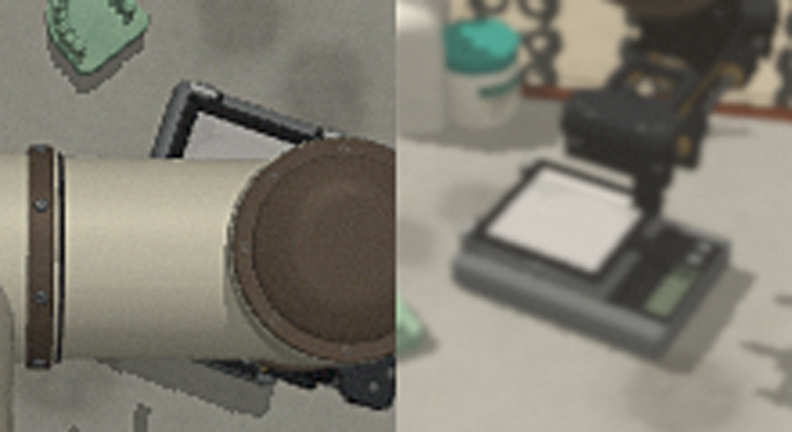

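The side view shows the fingers over the tab, at about crop (650,200) and square to the cover. I'll lower and grip.

arm_command --pt "50 0.3 0 20 0 0 0" --pt "50 0.3 0 20 0 0 0" --pt "50 0.3 0 16 0 0 0" --pt "50 0.3 0 10 0 0 0" --pt "50 0 0 5.5 0 0 0" --pt "20 0 0 0 0 0 0" --pt "8 0 0 0 0 0 0" --pt "8 0 0 0 0 0 0"

```text
time_s: 4.0
tcp_pos: [0.4449, -0.1723, 0.0478]
ee_rot: [[-0.942, 0.337, 0.002], [0.337, 0.942, -0.0], [-0.002, 0.0, -1.0]]
wrist_force: [0.4, -0.6, 0.6]
gripper_width: 0.384
gripper_force: 0.0
```

arm_command --pt "8 0 0 0 0 0 0" --pt "8 0 0 0 0 0 0" --pt "8 0 0 0 0 0 0"

```text
time_s: 4.3
tcp_pos: [0.4448, -0.1715, 0.0473]
ee_rot: [[-0.941, 0.337, 0.002], [0.337, 0.941, 0.001], [-0.001, 0.001, -1.0]]
wrist_force: [-0.6, 4.4, 2.0]
gripper_width: 0.155
gripper_force: 30.0
```

```bash
python3 - <<'E'
import numpy as np
t=np.radians(np.linspace(0,88,17));r=136
print(np.round(np.c_[-np.diff(-r*np.cos(t)),-np.diff(r*np.sin(t))],1).tolist())
E
```

```text
[[-0.6, -13.0], [-1.9, -12.9], [-3.1, -12.7], [-4.3, -12.3], [-5.5, -11.9], [-6.6, -11.3], [-7.6, -10.6], [-8.6, -9.8], [-9.5, -8.9], [-10.3, -8.0], [-11.0, -7.0], [-11.7, -5.9], [-12.2, -4.7], [-12.6, -3.5], [-12.8, -2.3], [-13.0, -1.1]]
```

arm_command --pt "8 -0.6 0 -13 0 0 0" --pt "8 -1.9 0 -12.9 0 0 0" --pt "8 -3.1 0 -12.7 0 0 0" --pt "8 -4.3 0 -12.3 0 0 0" --pt "8 -5.5 0 -11.9 0 0 0" --pt "8 -6.6 0 -11.3 0 0 0" --pt "8 -7.6 0 -10.6 0 0 0" --pt "8 -8.6 0 -9.8 0 0 0"

```text
time_s: 5.1
tcp_pos: [0.4798, -0.1844, 0.1413]
ee_rot: [[-0.941, 0.337, -0.002], [0.337, 0.941, 0.001], [0.002, 0.001, -1.0]]
wrist_force: [0.8, 0.3, -3.8]
gripper_width: 0.153
gripper_force: 30.0
```

arm_command --pt "8 -9.5 0 -8.9 0 0 0" --pt "8 -10.3 0 -8 0 0 0" --pt "8 -11 0 -7 0 0 0" --pt "8 -11.7 0 -5.9 0 0 0" --pt "8 -12.2 0 -4.7 0 0 0" --pt "8 -12.6 0 -3.5 0 0 0" --pt "8 -12.8 0 -2.3 0 0 0" --pt "8 -13 0 -1.1 0 0 0"

```text
time_s: 5.9
tcp_pos: [0.5669, -0.2166, 0.1831]
ee_rot: [[-0.942, 0.337, -0.004], [0.337, 0.942, 0.0], [0.004, -0.001, -1.0]]
wrist_force: [-2.4, -1.5, 1.5]
gripper_width: 0.154
gripper_force: 30.0
```

```bash
python3 - <<'E'
from h import *
s=sense(); print(s["tcp_pos"],s["wrist_force"],s["joints"],s["gripper_width"]*87)
b=snap("side","s3")
for l in([.573,-.218,.188],):print(proj("side",l))
cv2.imwrite("pics/z3.png",cv2.resize(b[60:220,260:440,::-1],None,fx=3.6,fy=3.6,interpolation=2))
E
```

```text
[ 0.56685296 -0.2165763   0.1831242 ] [-2.37808713 -1.46123875  1.46881614] [-5.63440993e+00  2.24492923e+01 -6.03240501e+00  1.65638228e-02
 -6.17312755e+01 -1.04041931e+02] 13.432345916269457
[np.float64(111.2564075056049), np.float64(322.8395337522098)]
```

View pics/z3.png

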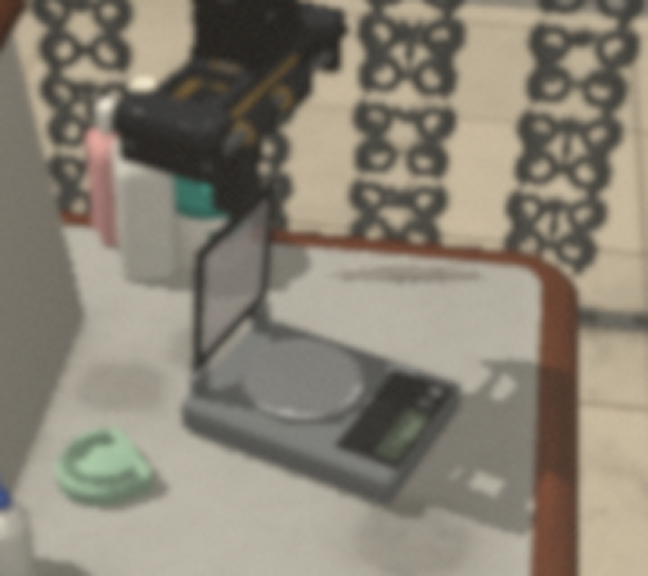

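arm_command --pt "8 -11.3 0 0.1 0 0 0" --pt "8 -11.2 0 1 0 0 0" --pt "8 -11.1 0 1.9 0 0 0" --pt "8 -10.9 0 2.8 0 0 0" --pt "8 0 0 0 0 0 0" --pt "30 0 0 0 0 0 0" --pt "40 0 0 0 0 0 0" --pt "40 0 0 0 0 0 0"

```text
time_s: 6.75
tcp_pos: [0.6104, -0.2307, 0.1763]
ee_rot: [[-0.942, 0.336, 0.0], [0.336, 0.942, 0.001], [0.0, 0.001, -1.0]]
wrist_force: [-0.2, -0.0, -0.2]
gripper_width: 0.348
gripper_force: 0.0
```

arm_command --pt "45 0 0 -10 0 0 0" --pt "45 0 0 -20 0 0 0" --pt "45 0 0 -25 0 0 0" --pt "45 0 0 -20 0 0 0" --pt "45 20 10 0 0 0 0" --pt "45 30 20 0 0 0 0" --pt "45 30 30 0 0 0 0" --pt "45 20 30 0 0 0 0"

```text
time_s: 7.55
tcp_pos: [0.5448, -0.1117, 0.2532]
ee_rot: [[-0.941, 0.337, 0.001], [0.337, 0.941, 0.001], [-0.001, 0.001, -1.0]]
wrist_force: [0.4, 0.6, 0.3]
gripper_width: 0.519
gripper_force: 0.0
```

```bash
python3 - <<'E'
from h import *
s=sense(); print(s["tcp_pos"],s["joints"])
b=snap("side","s4"); u=np.array([.942,-.336])
h=np.array([.573,-.218])
for a in(1.6,1.75,1.9):
    q=h-u*.115*np.cos(a); v=np.array([.336,.942])*.055
    print(a,[np.round((np.array(proj("side",[*(q+k*v),.052+.115*np.sin(a)]))-[60,260])*3.6) for k in(1,-1)])
cv2.imwrite("pics/z4.png",cv2.resize(b[60:220,260:440,::-1],None,fx=3.6,fy=3.6,interpolation=2))
E
```

```text
[ 0.54477255 -0.11171706  0.25322699] [ 5.09758468e+00  1.43892141e+01 -7.32053994e+00 -2.49102319e-02
 -6.82031367e+01 -1.14784035e+02]
1.6 [array([248., 183.]), array([173., 260.])]
1.75 [array([243., 162.]), array([169., 239.])]
1.9 [array([242., 141.]), array([168., 220.])]
```

View pics/z4.png

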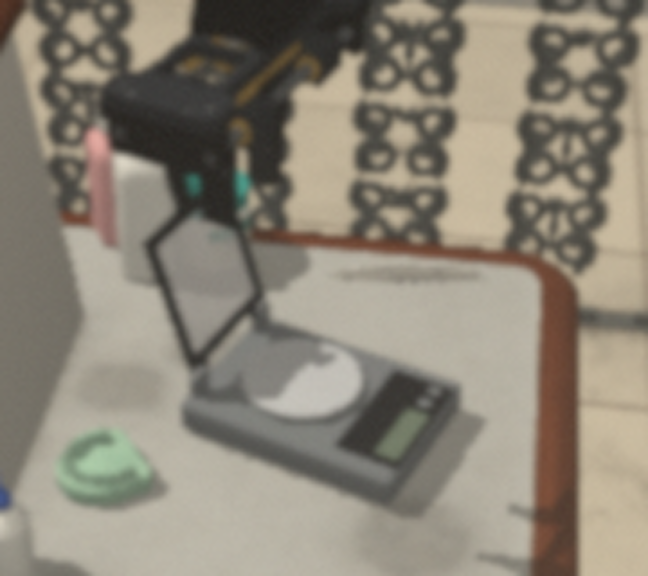

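The side view shows the cover leaning back beyond upright: its left top corner is at (150,243), and 1.9 rad predicts that within the residual offset. Next is the tray lug.

```bash
python3 - <<'E'
from h import *
p=sense()["tcp_pos"]; g=np.array([.502,.272,.13]); R=down(np.radians(85.7))
a=line(p,g,16)
P,Q=plan(50,a[:8],R); P,Q=plan(50,a[8:],None,P,Q)
E
```

```text
[[50, 10.4, 21.5, 7.8, 0.0, 0.0, -0.033], [50, 9.7, 21.8, 7.7, 0.0, 0.0, -0.033], [50, 9.0, 22.1, 7.8, 0.0, 0.0, -0.033], [50, 8.2, 22.4, 7.8, 0.0, 0.0, -0.033], [50, 7.5, 22.7, 7.8, 0.0, 0.0, -0.033], [50, 6.8, 22.9, 7.7, 0.0, 0.0, -0.033], [50, 6.0, 23.1, 7.8, 0.0, 0.0, -0.033], [50, 5.2, 23.3, 7.8, 0.0, 0.0, -0.033]]
max step 25.14716683843331 turn 0.033 end [0.52302436 0.08204466 0.1917516 ]
[[50, 4.4, 23.4, 7.8, 0.0, 0.0, 0.0], [50, 4.5, 23.5, 7.7, 0.0, 0.0, 0.0], [50, 4.4, 23.5, 7.8, 0.0, 0.0, 0.0], [50, 4.5, 23.4, 7.8, 0.0, 0.0, 0.0], [50, 4.4, 23.5, 7.8, 0.0, 0.0, 0.0], [50, 4.5, 23.4, 7.7, 0.0, 0.0, 0.0], [50, 4.4, 23.5, 7.8, 0.0, 0.0, 0.0], [50, 4.5, 23.4, 7.8, 0.0, 0.0, 0.0]]
max step 25.148558606806873 turn 0.0 end [0.50195998 0.27196946 0.12998736]
```

arm_command --pt "50 10.4 21.5 7.8 0 0 -0.033" --pt "50 9.7 21.8 7.7 0 0 -0.033" --pt "50 9 22.1 7.8 0 0 -0.033" --pt "50 8.2 22.4 7.8 0 0 -0.033" --pt "50 7.5 22.7 7.8 0 0 -0.033" --pt "50 6.8 22.9 7.7 0 0 -0.033" --pt "50 6 23.1 7.8 0 0 -0.033" --pt "50 5.2 23.3 7.8 0 0 -0.033"

```text
time_s: 8.4
tcp_pos: [0.5255, 0.0784, 0.1906]
ee_rot: [[-0.997, 0.077, 0.002], [0.077, 0.997, 0.001], [-0.002, 0.001, -1.0]]
wrist_force: [0.2, -1.2, -0.1]
gripper_width: 0.573
gripper_force: 0.0
```

arm_command --pt "50 4.4 23.5 7.8 0 0 0" --pt "50 4.4 23.5 7.8 0 0 0" --pt "50 4.4 23.5 7.8 0 0 0" --pt "50 4.4 23.5 7.8 0 0 0" --pt "50 4.4 23.5 7.8 0 0 0" --pt "50 4.4 23.5 7.8 0 0 0" --pt "50 4.4 23.5 7.8 0 0 0" --pt "50 4.4 23.5 7.8 0 0 0"

```text
time_s: 9.2
tcp_pos: [0.5052, 0.2688, 0.1281]
ee_rot: [[-0.997, 0.078, 0.001], [0.079, 0.997, 0.001], [-0.001, 0.001, -1.0]]
wrist_force: [1.1, -0.0, 0.0]
gripper_width: 0.577
gripper_force: 0.0
```

```bash
python3 - <<'E'
from h import *
np.set_printoptions(precision=3,suppress=True)
s=sense(); print(s["tcp_pos"],s["joints"])
b=snap("side","s5")
for n,l in(("lugtop+y",[.502+.021,.2735,.062]),("lugtop-y",[.502-.021,.2704,.062]),("tcp",s["tcp_pos"])):print(n,((np.array(proj("side",l))-[140,240])*3.6)[::-1])
for a in(1.75,1.9):
  q=np.array([.573,-.218])-np.array([.942,-.336])*.115*np.cos(a)
  print(a,[((np.array(proj("side",[*(q+k*np.array([.336,.942])*.055),.052+.115*np.sin(a)]))-[100,280])*3)[::-1] for k in(1,-1)])
z=cv2.resize(b[140:370,240:430,::-1],None,fx=2.5,fy=2.5,interpolation=2)[:,:]
w=cv2.resize(b[100:190,280:360,::-1],None,fx=3,fy=3,interpolation=2)
z=cv2.copyMakeBorder(z,0,0,0,w.shape[1],0); z[:w.shape[0],-w.shape[1]:]=w
cv2.imwrite("pics/z5.png",z)
print([((np.array(proj("side",l))-[140,240])*2.5)[::-1] for l in([.523,.2735,.062],[.481,.2704,.062],s["tcp_pos"])])
E
```

```text
[0.505 0.269 0.128] [  44.224   22.293  -15.19    -0.006  -52.414 -138.722]
lugtop+y [231.393 624.428]
lugtop-y [312.228 631.491]
tcp [263.101 551.803]
1.75 [array([74.599, 82.695]), array([139.372,  20.588])]
1.9 [array([57.834, 81.609]), array([123.12,  20.08])]
[array([160.689, 433.631]), array([216.825, 438.535]), array([182.709, 383.196])]
```

View pics/z5.png

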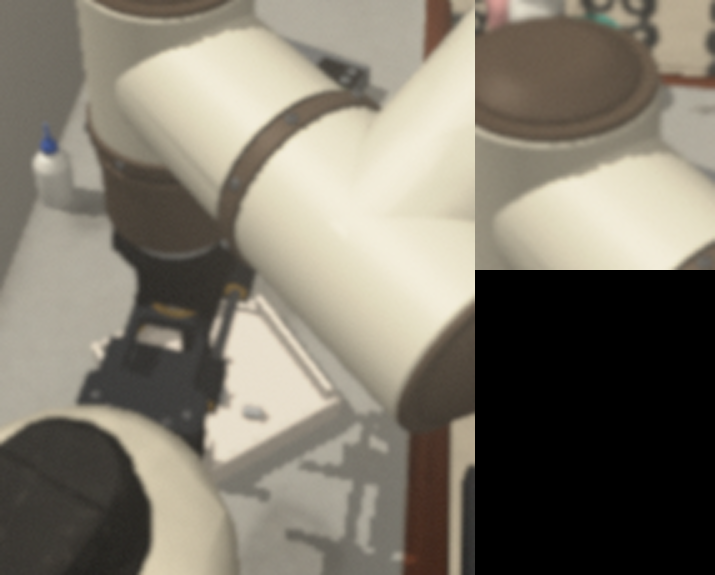

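The lamp shade hides the lug in this side view. The tray is undisturbed, so I'll lower onto the fitted position and let the opening and forces confirm the grip.

arm_command --pt "50 1 1 22 0 0 0" --pt "50 1 1 22 0 0 0" --pt "50 1 1 18 0 0 0" --pt "50 0.3 0 12 0 0 0" --pt "50 0 0 10 0 0 0" --pt "50 0 0 6 0 0 0" --pt "30 0 0 0 0 0 0" --pt "20 0 0 0 0 0 0"

```text
time_s: 10.05
tcp_pos: [0.5025, 0.2706, 0.0381]
ee_rot: [[-0.997, 0.079, 0.001], [0.079, 0.997, 0.001], [-0.001, 0.001, -1.0]]
wrist_force: [-0.2, 0.7, -0.2]
gripper_width: 0.475
gripper_force: 0.0
```

arm_command --pt "16 0 0 0 0 0 0" --pt "12 0 0 0 0 0 0" --pt "8 0 0 0 0 0 0" --pt "5 0 0 0 0 0 0" --pt "5 0 0 0 0 0 0" --pt "5 0 0 0 0 0 0"

```text
time_s: 10.65
tcp_pos: [0.5024, 0.2707, 0.0379]
ee_rot: [[-0.997, 0.079, 0.001], [0.079, 0.997, 0.001], [-0.001, 0.001, -1.0]]
wrist_force: [-0.8, 0.3, 1.7]
gripper_width: 0.112
gripper_force: 30.0
```

arm_command --pt "5 0 0 -4 0 0 0" --pt "5 0 0 -9 0 0 0" --pt "5 0 0 -14 0 0 0" --pt "5 0 0 -18 0 0 0" --pt "5 0 0 -18 0 0 0" --pt "5 0 0 -18 0 0 0" --pt "5 0 0 -14 0 0 0" --pt "5 0 0 -8 0 0 0"

```text
time_s: 11.45
tcp_pos: [0.5024, 0.2705, 0.1422]
ee_rot: [[-0.997, 0.079, 0.002], [0.079, 0.997, 0.001], [-0.001, 0.002, -1.0]]
wrist_force: [-1.0, 0.4, -2.3]
gripper_width: 0.114
gripper_force: 30.0
```

```bash
python3 - <<'E'
from h import *
np.set_printoptions(precision=3,suppress=True)
s=sense(); print(s["tcp_pos"],s["wrist_force"],s["moment"],s["joints"])
# plan: final pose with pitch 0.56 rad, tray yaw -85deg, lip target
def trayR(yaw,pitch): return (Ro.from_euler('z',yaw,degrees=True)*Ro.from_euler('y',pitch)).as_matrix()
rel=np.c_[[0,-1,0],[-1,0,0],[0,0,-1]] # tool axes in tray frame: y=-tray x, z=-tray z, x = y×z = -? 
rel=np.array([[0,-1,0],[-1,0,0],[0,0,-1]],float)
print(trayR(-94.3,0)@rel, np.linalg.det(rel))
Rt=trayR(-85,.56); lip=np.array([.514,-.197,.053])
tcp=lip+Rt@(np.array([-83,0,37.])-[98,0,3])/1000; print("final tcp",tcp); print(Rt@rel)
# level stage
print("mid lip if level", s["tcp_pos"]+trayR(-94.3,0)@np.array([.181,0,-.034]))
E
```

```text
[0.502 0.271 0.142] [-0.997  0.421 -2.262] [ 0.105 -0.017 -0.029] [  44.569   21.251  -14.492    0.003  -54.137 -139.113]
[[-0.997  0.075  0.   ]
 [ 0.075  0.997  0.   ]
 [ 0.     0.    -1.   ]] 1.0
final tcp [ 0.502 -0.062  0.178]
[[-0.996 -0.074 -0.046]
 [-0.087  0.844  0.529]
 [ 0.     0.531 -0.847]]
mid lip if level [0.489 0.09  0.108]
```

```bash
python3 - <<'E'
from h import *
s=sense();p=s["tcp_pos"]; g=np.array([.502,.08,.26]); t=np.linspace(0,1,17)[1:]; f=t*t*(3-2*t)
a=[p+(g-p)*k for k in f]
P,Q=plan(5,a,down(np.radians(95)))
E
```

```text
[[5, -0.2, -2.1, -1.3, 0.0, 0.0, -0.01], [5, -0.4, -6.1, -3.8, 0.0, 0.0, -0.01], [5, -0.5, -9.3, -5.8, 0.0, 0.0, -0.01], [5, -0.6, -12.2, -7.5, 0.0, 0.0, -0.01], [5, -0.6, -14.4, -9.0, 0.0, 0.0, -0.01], [5, -0.4, -16.1, -9.9, 0.0, 0.0, -0.01], [5, -0.3, -17.2, -10.7, 0.0, 0.0, -0.01], [5, -0.2, -17.7, -11.0, 0.0, 0.0, -0.01], [5, 0.0, -17.8, -11.0, 0.0, 0.0, -0.01], [5, 0.2, -17.2, -10.7, 0.0, 0.0, -0.01], [5, 0.4, -16.0, -10.0, 0.0, 0.0, -0.01], [5, 0.4, -14.4, -8.9, 0.0, 0.0, -0.01], [5, 0.6, -12.2, -7.5, 0.0, 0.0, -0.01], [5, 0.4, -9.4, -5.9, 0.0, 0.0, -0.01], [5, 0.4, -6.0, -3.7, 0.0, 0.0, -0.01], [5, 0.2, -2.1, -1.3, 0.0, 0.0, -0.01]]
max step 20.924626639440906 turn 0.01 end [0.50195873 0.08003232 0.25996526]
```

arm_command --pt "5 -0.2 -2 -1.3 0 0 -0.01" --pt "5 -0.4 -6 -3.8 0 0 -0.01" --pt "5 -0.5 -9 -5.8 0 0 -0.01" --pt "5 -0.6 -12 -7.5 0 0 -0.01" --pt "5 -0.6 -14.5 -9 0 0 -0.01" --pt "5 -0.4 -16 -10 0 0 -0.01" --pt "5 -0.3 -17 -10.7 0 0 -0.01" --pt "5 -0.2 -17.7 -11 0 0 -0.01"

```text
time_s: 12.25
tcp_pos: [0.5017, 0.1744, 0.2002]
ee_rot: [[-1.0, -0.001, -0.001], [-0.001, 1.0, -0.0], [0.001, -0.0, -1.0]]
wrist_force: [0.5, -0.1, -1.5]
gripper_width: 0.113
gripper_force: 30.0
```

arm_command --pt "5 0 -17.8 -11 0 0 -0.01" --pt "5 0.2 -17.2 -10.7 0 0 -0.01" --pt "5 0.4 -16 -10 0 0 -0.01" --pt "5 0.4 -14.4 -9 0 0 -0.01" --pt "5 0.6 -12.2 -7.5 0 0 -0.01" --pt "5 0.4 -9.4 -6 0 0 -0.01" --pt "5 0.4 -6 -3.7 0 0 -0.01" --pt "5 0.2 -2 -1.3 0 0 -0.01"

```text
time_s: 13.05
tcp_pos: [0.5019, 0.0803, 0.2592]
ee_rot: [[-0.997, -0.081, 0.0], [-0.081, 0.997, 0.0], [-0.0, 0.0, -1.0]]
wrist_force: [-0.2, 0.1, -1.9]
gripper_width: 0.113
gripper_force: 30.0
```

```bash
python3 - <<'E'
from h import *
np.set_printoptions(precision=3,suppress=True)
s=sense(); print(s["tcp_pos"],s["wrist_force"],s["joints"])
b=snap("side","s6");snap("top","t6")
cv2.imwrite("pics/z6.png",cv2.resize(b[60:330,230:500,::-1],None,fx=2.2,fy=2.2,interpolation=2))
E
```

```text
[0.502 0.08  0.259] [-0.239  0.14  -1.897] [  27.416    9.391  -12.936   -0.002  -67.649 -112.784]
```

View pics/z6.png

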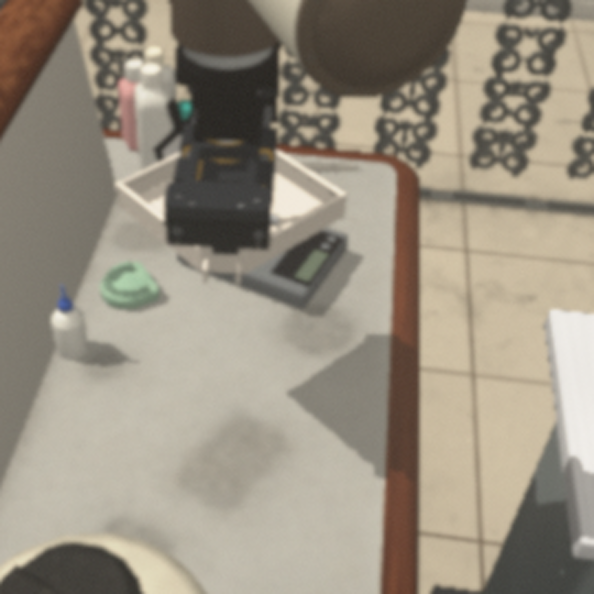

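The tray is held level and square in the gripper, with nothing near it; the cover is still open, its black edge at (170,130). I'll tip it gently.

arm_command --pt "5 0 0 0 -0.012 0 0" --pt "5 0 0 0 -0.02 0 0" --pt "5 0 0 0 -0.02 0 0" --pt "5 0 0 0 -0.02 0 0" --pt "5 0 0 0 -0.02 0 0" --pt "5 0 0 0 -0.02 0 0" --pt "5 0 0 0 -0.02 0 0" --pt "5 0 0 0 -0.02 0 0"

```text
time_s: 13.95
tcp_pos: [0.5019, 0.081, 0.2589]
ee_rot: [[-0.997, -0.08, -0.012], [-0.081, 0.985, 0.153], [-0.0, 0.153, -0.988]]
wrist_force: [-1.0, -0.4, -1.9]
gripper_width: 0.112
gripper_force: 30.0
```

arm_command --pt "5 0 0 0 -0.02 0 0" --pt "5 0 0 0 -0.02 0 0" --pt "5 0 0 0 -0.02 0 0" --pt "5 0 0 0 -0.02 0 0" --pt "5 0 0 0 -0.02 0 0" --pt "5 0 0 0 -0.02 0 0" --pt "5 0 0 0 -0.02 0 0" --pt "5 0 0 0 -0.02 0 0"

```text
time_s: 14.75
tcp_pos: [0.5019, 0.081, 0.2589]
ee_rot: [[-0.997, -0.077, -0.025], [-0.081, 0.948, 0.308], [-0.0, 0.309, -0.951]]
wrist_force: [0.1, 0.3, -2.2]
gripper_width: 0.113
gripper_force: 30.0
```

arm_command --pt "5 0 0 0 -0.022 0 0" --pt "5 0 0 0 -0.026 0 0" --pt "5 0 0 0 -0.026 0 0" --pt "5 0 0 0 -0.026 0 0" --pt "5 0 0 0 -0.026 0 0" --pt "5 0 0 0 -0.026 0 0" --pt "5 0 0 0 -0.026 0 0" --pt "5 0 0 0 -0.026 0 0"

```text
time_s: 15.55
tcp_pos: [0.502, 0.081, 0.2589]
ee_rot: [[-0.997, -0.07, -0.04], [-0.081, 0.866, 0.494], [-0.0, 0.495, -0.869]]
wrist_force: [0.3, 0.8, -1.4]
gripper_width: 0.113
gripper_force: 30.0
```

arm_command --pt "5 0 0 0 -0.026 0 0" --pt "5 0 0 0 -0.016 0 0" --pt "5 0 0 0 -0.008 0 0" --pt "5 0 0 0 0 0 0" --pt "5 0 0 0 0 0 0" --pt "5 0 0 0 0 0 0"

```text
time_s: 16.15
tcp_pos: [0.5019, 0.0812, 0.259]
ee_rot: [[-0.997, -0.069, -0.043], [-0.081, 0.841, 0.534], [-0.0, 0.536, -0.844]]
wrist_force: [-0.2, -0.5, -1.5]
gripper_width: 0.11
gripper_force: 30.0
```

```bash
cat >> h.py <<'E'
rel=np.array([[0,-1,0],[-1,0,0],[0,0,-1]],float)
def tray_pt(s,l):  # l in m, tray frame; uses grasp
    return np.array(s["tcp_pos"])+np.array(s["ee_rot"])@rel.T@(np.array(l)-[-.083,0,.037])
E
python3 - <<'E'
from h import *
np.set_printoptions(precision=3,suppress=True)
s=sense(); print(s["tcp_pos"],s["wrist_force"],s["joints"],"tilt",np.degrees(np.arccos(-s["ee_rot"][2,2])))
b=snap("side","s7");a=snap("top","t7")
lip=tray_pt(s,[.098,0,.003]); print("lip",lip,[proj(c,lip) for c in("top","side")], [proj(c,tray_pt(s,[0,-.106,.025])) for c in("top","side")])
for c in("top","side"): print([find_in(n,c)[:5] for n in("ingot_1_center","lip")])
z=np.hstack([cv2.resize(a[130:290,250:410,::-1],(400,400),interpolation=2),cv2.resize(b[80:240,250:410,::-1],(400,400),interpolation=2)])
cv2.imwrite("pics/z7.png",z)
E
```

```text
[0.502 0.081 0.259] [-0.151 -0.538 -1.471] [  6.164  12.504  -3.493 -33.576 -75.735 -82.502] tilt 32.423820134350066
lip [ 0.513 -0.053  0.133] [[np.float64(203.07617110806453), np.float64(315.3060327414926)], [np.float64(172.4327138680017), np.float64(336.426636099706)]] [[np.float64(255.68602105037158), np.float64(284.2421636870598)], [np.float64(171.20294265683316), np.float64(386.47411761863384)]]
[[], [{'location': [227.8, 280.9], 'p': 0.79}]]
[[{'location': [174.0, 334.7], 'p': 0.3}], [{'location': [173.8, 334.8], 'p': 0.73}]]
```

View pics/z7.png

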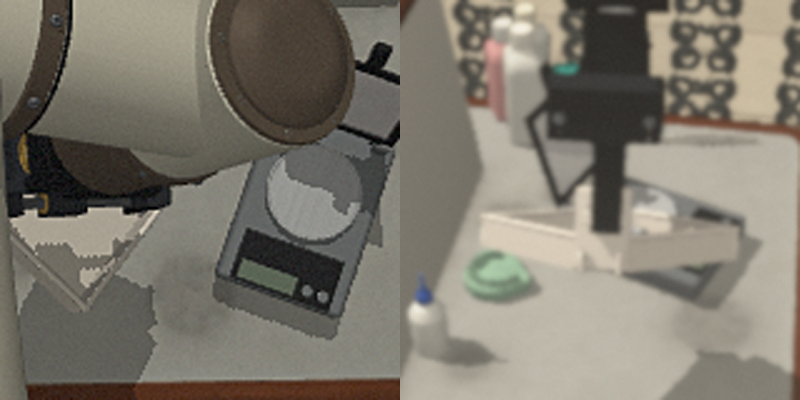

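In the top view the pan's centre is at crop (314,193). The cover is fully open at the upper right and the tray hangs tilted by 32°. The side view shows the lug gripped well; the gripper hides the ingots.

```bash
python3 - <<'E'
from h import *
np.set_printoptions(precision=3,suppress=True)
pan=atz("top",[130+193/2.5,250+314/2.5],.038); print("pan",pan)
s=sense(); lip=tray_pt(s,[.098,0,.003]); t=np.array([pan[0]/2+.257,pan[1]/2-.0985,.075]); d=t-lip
p=s["tcp_pos"]; x=np.linspace(0,1,17)[1:]; f=x*x*(3-2*x)
plan(5,[p+d*k for k in f]); print(d)
E
```

```text
pan [ 0.513 -0.198  0.038]
[[5, 0.1, -1.7, -0.3, 0.0, 0.0, 0.0], [5, 0.4, -4.9, -0.9, 0.0, 0.0, 0.0], [5, 0.5, -7.5, -1.4, 0.0, 0.0, 0.0], [5, 0.7, -9.8, -1.8, 0.0, 0.0, 0.0], [5, 0.8, -11.6, -2.2, 0.0, 0.0, 0.0], [5, 1.0, -12.9, -2.4, 0.0, 0.0, 0.0], [5, 1.0, -13.8, -2.5, 0.0, 0.0, 0.0], [5, 1.0, -14.3, -2.7, 0.0, 0.0, 0.0], [5, 1.0, -14.3, -2.6, 0.0, 0.0, 0.0], [5, 1.0, -13.8, -2.6, 0.0, 0.0, 0.0], [5, 0.9, -12.9, -2.4, 0.0, 0.0, 0.0], [5, 0.8, -11.6, -2.1, 0.0, 0.0, 0.0], [5, 0.7, -9.8, -1.8, 0.0, 0.0, 0.0], [5, 0.6, -7.5, -1.4, 0.0, 0.0, 0.0], [5, 0.3, -4.9, -0.9, 0.0, 0.0, 0.0], [5, 0.2, -1.7, -0.3, 0.0, 0.0, 0.0]]
max step 14.586980496319311 turn 0.0 end [ 0.503 -0.064  0.201]
[ 0.001 -0.145 -0.058]
```

arm_command --pt "5 0.1 -1.7 -0.3 0 0 0" --pt "5 0.4 -5 -0.9 0 0 0" --pt "5 0.5 -7.5 -1.4 0 0 0" --pt "5 0.7 -9.8 -1.8 0 0 0" --pt "5 0.8 -11.6 -2.2 0 0 0" --pt "5 1 -13 -2.4 0 0 0" --pt "5 1 -13.8 -2.5 0 0 0" --pt "5 1 -14.3 -2.7 0 0 0"

```text
time_s: 17.25
tcp_pos: [0.5022, 0.0071, 0.2291]
ee_rot: [[-0.997, -0.068, -0.043], [-0.08, 0.841, 0.534], [0.0, 0.536, -0.844]]
wrist_force: [-1.1, 0.7, -1.6]
gripper_width: 0.113
gripper_force: 30.0
```

arm_command --pt "5 1 -14.3 -2.6 0 0 0" --pt "5 1 -13.8 -2.6 0 0 0" --pt "5 0.9 -13 -2.4 0 0 0" --pt "5 0.8 -11.6 -2.1 0 0 0" --pt "5 0.7 -9.8 -1.8 0 0 0" --pt "5 0.6 -7.5 -1.4 0 0 0" --pt "5 0.3 -5 -0.9 0 0 0" --pt "5 0.2 -1.7 -0.3 0 0 0"

```text
time_s: 18.05
tcp_pos: [0.5027, -0.0644, 0.2003]
ee_rot: [[-0.997, -0.068, -0.043], [-0.08, 0.841, 0.535], [0.0, 0.536, -0.844]]
wrist_force: [-0.3, 0.1, -1.2]
gripper_width: 0.108
gripper_force: 30.0
```

```bash
python3 - <<'E'
from h import *
np.set_printoptions(precision=3,suppress=True)
F=[];fi=[]
for i in range(6):
    b=capture("side");F.append(sense()["wrist_force"])
    fi.append([(d["p"],d["location"]) for d in find_in("ingot_1_center","side")])
a=capture("top"); print("top ingots",find_in("ingot_1_center","top")); print(fi[-1],np.mean(F,0))
s=sense(); lip=tray_pt(s,[.098,0,.003]); print(s["tcp_pos"],"lip",lip,"corner px",[proj(c,tray_pt(s,[.075,0,.008])) for c in("top","side")],s["joints"])
z=np.hstack([cv2.resize(a[130:290,270:430,::-1],(400,400),interpolation=2),cv2.resize(b[90:210,280:400,::-1],(400,400),interpolation=2)])
cv2.imwrite("pics/z8.png",z)
E
```

```text
top ingots []
[] [-0.121 -0.203 -1.692]
[ 0.503 -0.064  0.201] lip [ 0.513 -0.198  0.075] corner px [[np.float64(205.0155620327692), np.float64(371.7430917082033)], [np.float64(152.9298359278336), np.float64(343.90434401900006)]] [ -9.498  19.512  -3.115 -32.085 -78.235 -66.104]
```

View pics/z8.png

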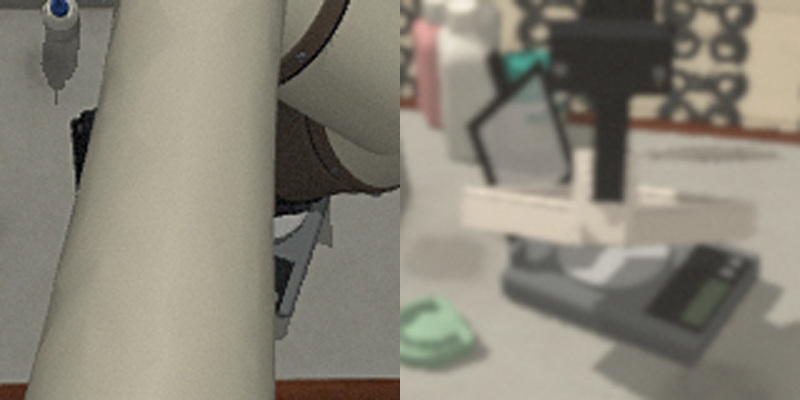

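The tray hangs tilted over the balance's left side, clear of the open cover. The lip is about 37 mm above the pan's middle and the arm hides the ingots. I'll lower it by 22 mm and let it settle.

arm_command --pt "5 0 -1 1.6 0 0 0" --pt "5 0 -2.4 3.8 0 0 0" --pt "5 0 -2.6 4.1 0 0 0" --pt "5 0 -2.6 4.1 0 0 0" --pt "5 0 -2.2 3.4 0 0 0" --pt "5 0 -1 1.6 0 0 0" --pt "5 0 0 0 0 0 0" --pt "5 0 0 0 0 0 0"

```text
time_s: 19.55
tcp_pos: [0.5027, -0.0641, 0.1785]
ee_rot: [[-0.997, -0.068, -0.043], [-0.081, 0.841, 0.534], [-0.0, 0.536, -0.844]]
wrist_force: [-0.2, -0.6, -1.9]
gripper_width: 0.108
gripper_force: 30.0
```

```bash
python3 - <<'E'
from h import *
np.set_printoptions(precision=3,suppress=True)
F=[];M=[]
for i in range(40):
    b=capture("side");s=sense();F.append(s["wrist_force"]);M.append(s["moment"])
F=np.array(F);M=np.array(M);print(F.mean(0),F.std(0)/40**.5,M.mean(0),M.std(0)/40**.5)
lip=tray_pt(s,[.098,0,.003]); print(s["time_s"],s["tcp_pos"],"lip",lip,"tilt",np.degrees(np.arccos(-s["ee_rot"][2,2])),s["joint_velocities"],s["gripper_width"]*87)
print("lip seen",find_in("lip","side")[:2],proj("side",lip))
# expected moment about TCP: tray com ~ floor centre, ingots at centre vs corner
for nm,c in(("gathered",.07),("spread",0.)):
    W=lambda l,m:np.cross(tray_pt(s,l)-s["tcp_pos"],[0,0,-9.81*m])
    print(nm,W([-.005,0,.012],.14)+W([c,0,.008],.06))
cv2.imwrite("pics/z9.png",cv2.resize(b[90:210,270:400,::-1],None,fx=5,fy=5,interpolation=2))
E
```

```text
[-0.024 -0.058 -1.666] [0.104 0.085 0.074] [-1.284 -0.099  0.005] [0.005 0.005 0.005]
21.55 [ 0.503 -0.064  0.178] lip [ 0.514 -0.198  0.053] tilt 32.42874702285892 [-0.07  -0.044  0.054  0.039 -0.066  0.097] 9.86838641468647
lip seen [{'location': [160.6, 339.4], 'p': 0.94}, {'location': [130.7, 316.2], 'p': 0.27}] [np.float64(160.4937738128818), np.float64(343.892493355496)]
gathered [0.138 0.011 0.   ]
spread [0.104 0.008 0.   ]
```

View pics/z9.png

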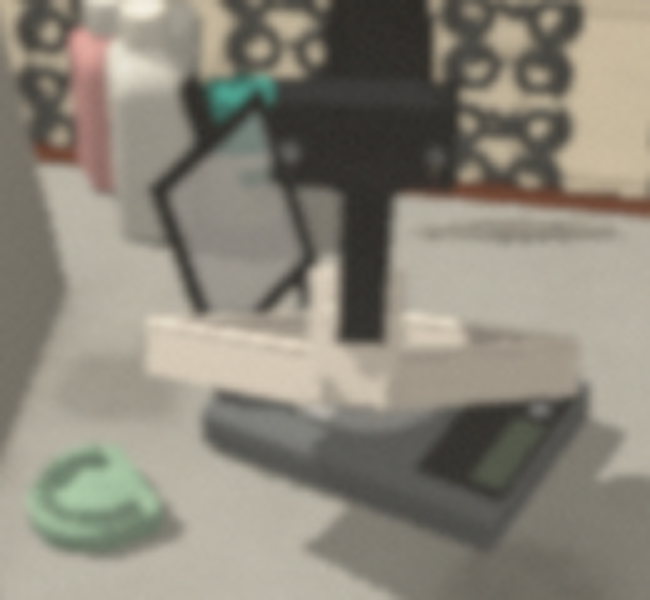

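The final view shows the tray tilted by 32° with its lip about 15 mm above the middle of the pan, not touching the balance. The cover is fully open, and no ingots lie on the bench or pan. The measured weight is about right for the tray plus its ingots.

```bash
python3 -c "
from station import *
print(finish_job())"
```

```text
the job is handed in; nothing more can be done
None
```

The job is handed in: the dust cover is fully open, and the arm is holding the tray still at 32°, with its lip about 15 mm above the middle of the pan and clear of the balance. The gripper hid the ingots, so I never saw them gathered. That all five are in the spout corner rests on the tilt being past 30°, a weight reading about 0.1–0.3 N under the expected 2 N (close to sensor noise), and none showing on the bench or pan.

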